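# Line up the goblets by height on the bar shelf

## Robot

A 6-joint arm with a two-finger parallel gripper is mounted at the origin on the work surface. World frame = base frame: x ahead of the robot, y to its left, z up, the work surface at z = 0. Lengths are in m, angles in rad, forces in N, time in s.
With the tool pointing down it reaches from about 0.35 to 0.85 m from the base axis. Payload 8.1 kg.
Tool frame: the origin (TCP) lies on the mounting face of the last link; the fingertips stand 186 mm ahead of it and the grasp point (between the pads) lies 167 mm ahead of it; y points along the fingers, x is the direction in which the jaws open and shut, and the axes are right-handed (so a half turn about y gives the same grasp; the last joint's range is limited). The gripper opens to 93 mm and grips with 3 to 60 N. Pads are 15 mm wide; open, the fingers measure 128 mm over their backs; the gripper's body (75 mm by 188 mm) begins 65 mm behind the grasp point.
Start: joints at [-1.229, 0.13, 1.488, -0, 1.523, -0.085], TCP at [0.248, -0.546, 0.405] pointing down, gripper open.
Joint ranges: [-2.96, 2.96], [-0.89, 2.26], [0.02, 2.5], [-1.34, 4.48], [0, 2.73], [-2.66, 2.66]. Speed limits (rad/s): [2.39, 2.39, 2.79, 3.14, 3.14, 3.14].

## Interface

Orientations are given as a rotation vector (axis times angle).
In Python, from plant import robot, imaging gives the robot as it stands.
- The arm moves only by the shell command python3 -m inch 'ROWS' [OPENING] [FORCE]. ROWS is JSON, a list of rows, each an object of numbers: "x", "y", "z": the shift along the tool's x, y, z in mm; "twist": the turn about the tool's y in rad. In form: [{"x": .., "y": .., "z": .., "twist": ..}, ...]. A call has 1 to 12 rows; each row shifts and turns the commanded pose from where the row before left it, along the tool's axes as they then stand; what a row does not reach is not made up. A row lasts 1/10 s, in which the tool goes at most 50 mm and 8.59 degrees, less where a joint would pass 70% of its speed; a pose out of reach is approached as far as the arm can. A call with a gripper value outside its range is refused whole. OPENING is the gripper command: -1 is shut, 1 is fully open, values between are in proportion, set as the call begins (- or left out, the last holds). The fingers move at their own pace and stop on an object; FORCE is the grip in N (left out, the last holds). Time passes only in rows, so rows that do not move let the fingers close. It gives the time, the measured TCP pose, the force and the opening at its end, in the units of the state.
- robot.read_state(): the state, without advancing time (a new reading comes with each control period).
- imaging.read_camera(name): name is "scene" or "top" or "wrist"; returns a dict with "color" (400x640x3 uint8, red, green, blue), "depth" (400x640 float32, m along the optical axis (not along the pixel's ray), 0 where there is no reading), "fx", "fy", "cx", "cy" (pixels), "rvec" (rotation vector, rad) and "tvec" (3), from world to camera coordinates, as OpenCV has them; the wrist camera has in their place "tool_from_camera" (4x4, takes a point from camera to tool coordinates, whose origin is the TCP and whose axes are the tool frame's). Camera axes: x right, y down, z forward; pixel columns grow to the right and rows downward; lengths in m; the calibration is good to about 2 mm. A picture is of the moment at which its call begins: read the wrist's pose just before it.
- robot.close_job(): hands the job in, once; it reports no verdict.
The state is a dict: "t": time; "q": joint angles; "dq": joint speeds; "joint_torque": joint torques, N m; "tool_pos": TCP position; "orientation": TCP orientation; "force": force on the tool from outside, world axes, zero at the start; "wrist_torque": the same for the moment, N m; "opening": finger opening in m.
Only numpy, scipy, OpenCV 4.12 (cv2) and the standard library are available. Lean on these libraries where they do the work, as an engineer would, in place of code of your own. Each camera call takes 0.05 s, during which the arm holds its last target.

## Task

Lay out the bar for the evening: stand the four silver goblets upright on the glass shelf, one in the middle of each cork coaster, in order of height, with the tallest on the coaster next to the decanter and the shortest on the one next to the olive dish. Leave the decanter and the olive dish where they are, and do not let a goblet fall over.

Things in the scene. Friction and masses are not known exactly. Their poses are not given: they have to be found in the camera images.
- water_goblet_center (a point): water goblet, the tallest and widest of four silver-plated stemmed cups; 165 mm high, upright on the cream counter (z = 0) at the start. Open bowl 66 mm wide outside, 82 mm long, its upper 51 mm straight-sided (grip there); stem about 10 mm; round foot 66 mm. Point: on its axis, 82.5 mm above the underside and below the rim; z up the axis; yaw means nothing. About 190 g, give or take 30 %.
- wine_goblet_center (a point): wine goblet, the second tallest of four silver-plated stemmed cups; 140 mm high, upright on the cream counter (z = 0) at the start. Open bowl 58 mm wide outside, 70 mm long, its upper 43 mm straight-sided (grip there); stem about 10 mm; round foot 60 mm. Point: on its axis, 70 mm above the underside and below the rim; z up the axis; yaw means nothing. About 150 g, give or take 30 %.
- port_goblet_center (a point): port goblet, the third tallest of four silver-plated stemmed cups; 115 mm high, upright on the cream counter (z = 0) at the start. Open bowl 50 mm wide outside, 58 mm long, its upper 36 mm straight-sided (grip there); stem about 10 mm; round foot 53 mm. Point: on its axis, 57.5 mm above the underside and below the rim; z up the axis; yaw means nothing. About 110 g, give or take 30 %.
- liqueur_goblet_center (a point): liqueur goblet, the shortest and narrowest of four silver-plated stemmed cups; 90 mm high, upright on the cream counter (z = 0) at the start. Open bowl 42 mm wide outside, 46 mm long, its upper 29 mm straight-sided (grip there); stem about 10 mm; round foot 47 mm. Point: on its axis, 45 mm above the underside and below the rim; z up the axis; yaw means nothing. About 80 g, give or take 30 %.
- coaster_a: one of four alike cork coasters, 82 mm across, 4 mm thick, fixed in a straight row (about 95 mm apart) on the low glass shelf, whose top is 40 mm above the counter. Origin: middle of its underside, on the glass; z up. The letters do not follow the row: go by position.
- coaster_b: one of four alike cork coasters, 82 mm across, 4 mm thick, fixed in a straight row (about 95 mm apart) on the low glass shelf, whose top is 40 mm above the counter. Origin: middle of its underside, on the glass; z up. The letters do not follow the row: go by position.
- coaster_c: one of four alike cork coasters, 82 mm across, 4 mm thick, fixed in a straight row (about 95 mm apart) on the low glass shelf, whose top is 40 mm above the counter. Origin: middle of its underside, on the glass; z up. The letters do not follow the row: go by position.
- coaster_d: one of four alike cork coasters, 82 mm across, 4 mm thick, fixed in a straight row (about 95 mm apart) on the low glass shelf, whose top is 40 mm above the counter. Origin: middle of its underside, on the glass; z up. The letters do not follow the row: go by position.
- decanter: empty crystal decanter with its glass stopper in, 98 mm across the belly and 200 mm high over the stopper, standing loose on the glass shelf at one end of the row of coasters (either end), some 130 mm from the middle of the nearest coaster. Origin: middle of its underside; z up. To be left alone.
- olive_dish: white ceramic dish of olives, 104 mm across and 36 mm high, standing loose on the glass shelf at the other end of the row. Origin: middle of its underside; z up. To be left alone.
There are look-alikes about, which are no part of the job. What is shaped like the part that bears wine_goblet_center but orange or purple is not meant.

How it is judged:
At the end, for the whole second after the job is handed in: Each goblet stands upright (within 0.1 rad) and at rest on a coaster, its axis within 15 mm of the coaster's middle; counted from the decanter along the row, the coasters hold the water, wine, port and liqueur goblet (tallest to shortest) (((horizontal distance between water_goblet_center and coaster_a below 0.015 m and z of water_goblet_center in the frame of coaster_a below 0.0925 m) or (horizontal distance between water_goblet_center and coaster_b below 0.015 m and z of water_goblet_center in the frame of coaster_b below 0.0925 m) or (horizontal distance between water_goblet_center and coaster_c below 0.015 m and z of water_goblet_center in the frame of coaster_c below 0.0925 m) or (horizontal distance between water_goblet_center and coaster_d below 0.015 m and z of water_goblet_center in the frame of coaster_d below 0.0925 m)) and horizontal distance between water_goblet_center and decanter between 0.08 and 0.175 m and angle between each of water_goblet_center, wine_goblet_center, port_goblet_center, liqueur_goblet_center's own z axis and vertical below 0.1 rad and linear speed of each of water_goblet, wine_goblet, port_goblet, liqueur_goblet below 0.02 m/s and ((horizontal distance between wine_goblet_center and coaster_a below 0.015 m and z of wine_goblet_center in the frame of coaster_a below 0.08 m) or (horizontal distance between wine_goblet_center and coaster_b below 0.015 m and z of wine_goblet_center in the frame of coaster_b below 0.08 m) or (horizontal distance between wine_goblet_center and coaster_c below 0.015 m and z of wine_goblet_center in the frame of coaster_c below 0.08 m) or (horizontal distance between wine_goblet_center and coaster_d below 0.015 m and z of wine_goblet_center in the frame of coaster_d below 0.08 m)) and horizontal distance between wine_goblet_center and decanter between 0.175 and 0.27 m and ((horizontal distance between port_goblet_center and coaster_a below 0.015 m and z of port_goblet_center in the frame of coaster_a below 0.0675 m) or (horizontal distance between port_goblet_center and coaster_b below 0.015 m and z of port_goblet_center in the frame of coaster_b below 0.0675 m) or (horizontal distance between port_goblet_center and coaster_c below 0.015 m and z of port_goblet_center in the frame of coaster_c below 0.0675 m) or (horizontal distance between port_goblet_center and coaster_d below 0.015 m and z of port_goblet_center in the frame of coaster_d below 0.0675 m)) and horizontal distance between port_goblet_center and decanter between 0.27 and 0.365 m and ((horizontal distance between liqueur_goblet_center and coaster_a below 0.015 m and z of liqueur_goblet_center in the frame of coaster_a below 0.055 m) or (horizontal distance between liqueur_goblet_center and coaster_b below 0.015 m and z of liqueur_goblet_center in the frame of coaster_b below 0.055 m) or (horizontal distance between liqueur_goblet_center and coaster_c below 0.015 m and z of liqueur_goblet_center in the frame of coaster_c below 0.055 m) or (horizontal distance between liqueur_goblet_center and coaster_d below 0.015 m and z of liqueur_goblet_center in the frame of coaster_d below 0.055 m)) and horizontal distance between liqueur_goblet_center and decanter between 0.365 and 0.46 m); the robot touches nothing.
It fails at once if a goblet falls over or is laid down (angle between any of water_goblet_center, wine_goblet_center, port_goblet_center, liqueur_goblet_center's own z axis and vertical above 0.8 rad).
It fails at once if the decanter is shifted by more than 20 mm or tipped (distance of decanter from where it was at the start of the episode above 0.02 m or angle between decanter's own z axis and vertical above 0.3 rad).
It fails at once if the olive dish is shifted by more than 20 mm or tipped (distance of olive_dish from where it was at the start of the episode above 0.02 m or angle between olive_dish's own z axis and vertical above 0.3 rad).
It also fails if it takes over 115 s, if anything falls off the work surface, if the arm or the gripper's body presses on something with over 40 N, if the wrist force passes 120 N, or if a joint passes its speed limit or range.

## Working session

There is one attempt and no reset: what is moved stays moved. The work goes in short steps, Python scripts to look and compute and a shell command to move; the robot and the scene stay as the last step left them, time stands still between calls to the robot, and variables do not carry over. Pictures are saved under pics/ and viewed, and the job is handed in when it is done.

```bash
ls; mkdir -p pics
python3 - <<'E'
from plant import robot, imaging
import cv2,numpy as np
s=robot.read_state();print(s)
for n in("scene","top","wrist"):
    c=imaging.read_camera(n);cv2.imwrite(f"pics/{n}0.png",c["color"][:,:,::-1])
    np.savez(f"{n}0.npz",**c)
    print(n,{k:v for k,v in c.items() if k not in("color","depth")},(c["depth"]>0).mean())
E
```

```text
pics
{'t': 0.0, 'q': array([-1.22942538e+00,  1.31170023e-01,  1.48927881e+00, -1.39853003e-06,
        1.52298619e+00, -8.53731007e-02]), 'dq': array([ 5.99721836e-05, -2.74607932e-04,  2.71669619e-04,  1.98373743e-03,
        3.08817589e-03,  4.36969298e-04]), 'joint_torque': array([-3.11922922e-04, -5.59834886e+01, -4.91768146e+01,  7.68042658e-02,
        3.57378926e-02, -1.40952166e-04]), 'tool_pos': array([ 0.24830413, -0.54596097,  0.40368209]), 'orientation': array([-1.38023176,  0.89042895, -0.88803191]), 'force': array([0.04802943, 0.20350573, 0.24382469]), 'wrist_torque': array([-0.02519651,  0.06381382,  0.01055855]), 'opening': 0.09281673198292288}
scene {'fx': 365.95630680265185, 'fy': 365.95630680265185, 'cx': 315.24656033744003, 'cy': 192.50757526271485, 'rvec': array([ 1.49293206,  2.05230886, -0.88551094]), 'tvec': array([ 0.1792027 , -0.28496347,  1.38953949])} 0.995953125
top {'fx': 499.53495208031813, 'fy': 499.53495208031813, 'cx': 323.64964417970936, 'cy': 198.35017561759, 'rvec': array([ 2.16518473, -2.1592365 ,  0.09658723]), 'tvec': array([-0.01405952,  0.56056903,  1.28704102])} 0.9961875
wrist {'fx': 311.00967741337655, 'fy': 311.00967741337655, 'cx': 318.3380619652074, 'cy': 198.02062981619892, 'tool_from_camera': array([[ 9.99998085e-01, -1.80323522e-03,  7.60884702e-04,
        -7.18425042e-05],
       [-1.23916040e-03, -2.82406836e-01,  9.59293930e-01,
         2.00178008e-02],
       [-1.51495356e-03, -9.59293035e-01, -2.82408530e-01,
         7.83661739e-02],
       [ 0.00000000e+00,  0.00000000e+00,  0.00000000e+00,
         1.00000000e+00]])} 0.99589453125
```

View pics/scene0.png

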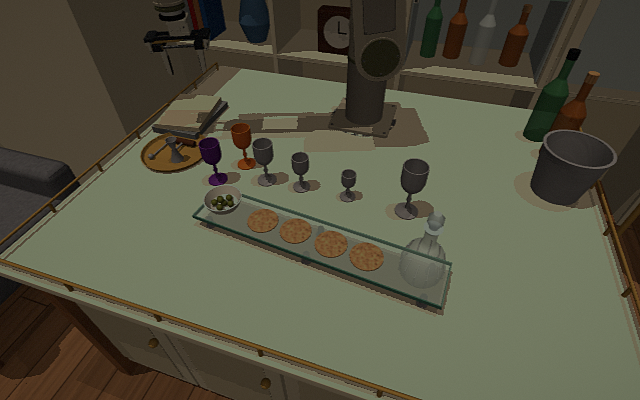

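View pics/top0.png

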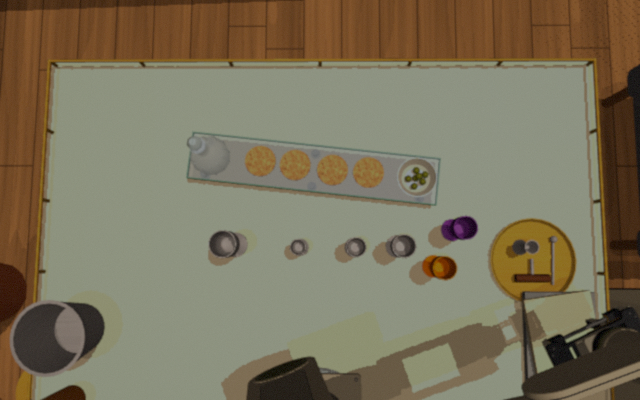

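View pics/wrist0.png

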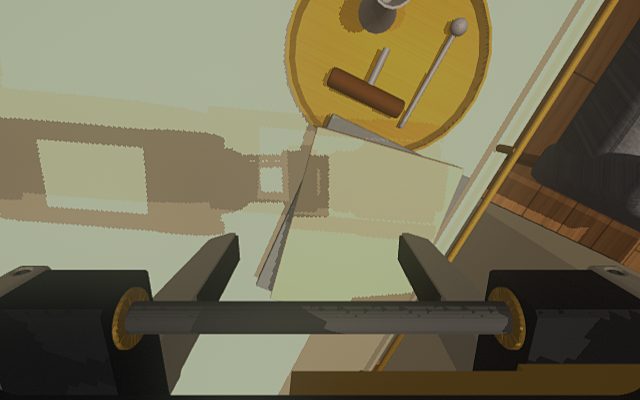

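Run:
```python
import cv2,numpy as np
from scipy.spatial.transform import Rotation as R
print(R.from_rotvec([-1.38023176,  0.89042895, -0.88803191]).as_matrix())
for n in("scene","top"):
    c=np.load(f"{n}0.npz");Rm=R.from_rotvec(c["rvec"]).as_matrix();print(n,-Rm.T@c["tvec"])
```

```text
[[ 4.13908543e-01 -6.18105353e-04  9.10318261e-01]
 [-9.10316619e-01  1.73558878e-03  4.13908976e-01]
 [-1.83577751e-03 -9.99998303e-01  1.55703448e-04]]
scene [1.19219882 0.21457466 0.75944551]
top [ 0.42562161 -0.03047319  1.33747057]
```

The top view shows the decanter at (210,155), coasters at about (260,161), (295,164), (332,170) and (368,172), and the olive dish at (416,177). The silver goblets are at about (225,243) water, (298,247) liqueur, (356,246) port and (402,245) wine. The orange and purple cups are look-alikes.

Next I'll measure these positions.

```bash
cat > h.py <<'E'
import cv2,numpy as np
from scipy.spatial.transform import Rotation as R
def cast(c,px,z):
    px=np.atleast_2d(px).astype(float)
    Rm=R.from_rotvec(c["rvec"]).as_matrix();o=-Rm.T@c["tvec"]
    d=np.c_[(px[:,0]-c["cx"])/c["fx"],(px[:,1]-c["cy"])/c["fy"],np.ones(len(px))]@Rm
    return (o+d*((z-o[2])/d[:,2])[:,None])[:,:2]
def cloud(c):
    D=np.asarray(c["depth"],float);v,u=np.indices(D.shape)
    P=np.stack([(u-c["cx"])/c["fx"]*D,(v-c["cy"])/c["fy"]*D,D],-1)
    Rm=R.from_rotvec(c["rvec"]).as_matrix();W=(P-c["tvec"])@Rm
    W[D==0]=np.nan;return W
def circ(p):
    A=np.c_[2*p,np.ones(len(p))];s=np.linalg.lstsq(A,(p**2).sum(1),rcond=None)[0]
    return s[:2],np.sqrt(s[2]+s[0]**2+s[1]**2)
E
python3 - <<'E'
from h import *
for n in("top","scene"):
    c=np.load(f"{n}0.npz");hsv=cv2.cvtColor(c["color"],cv2.COLOR_RGB2HSV)
    m=cv2.inRange(hsv,(5,70,90),(25,255,255))
    m=cv2.morphologyEx(m,cv2.MORPH_CLOSE,np.ones((3,3)))
    W=cloud(c)
    for k in cv2.findContours(m,cv2.RETR_EXTERNAL,cv2.CHAIN_APPROX_NONE)[0]:
        if cv2.contourArea(k)<200:continue
        w=cast(c,k[:,0,:],.044);
        (x,y),r=cv2.minEnclosingCircle(w.astype(np.float32))
        if .033<r<.055: print(n,"cork",k[:,0].mean(0).round(0),circ(w)[0].round(4),circ(w)[1].round(4))
c=np.load("top0.npz");W=cloud(c)
img=cv2.resize(c["color"][130:290,180:480,::-1],None,fx=2.6,fy=2.6,interpolation=cv2.INTER_CUBIC);cv2.imwrite("pics/topz.png",img)
c=np.load("scene0.npz")
img=cv2.resize(c["color"][120:310,180:460,::-1],None,fx=2.8,fy=2.8,interpolation=cv2.INTER_CUBIC);cv2.imwrite("pics/scenez.png",img)
for n,h,r,(u,v) in(("water",.165,.033,(225,243)),("wine",.14,.029,(402,245)),("port",.115,.025,(356,246)),("liq",.09,.021,(298,247))):
    S=W[v-20:v+21,u-20:u+21].reshape(-1,3)
    S=S[np.abs(S[:,2]-h)<.012]
    print(n,len(S),(S[:,:2].min(0)+S[:,:2].max(0))/2,np.ptp(S[:,:2],axis=0),circ(S[:,:2]))
S=W[130:185,185:240].reshape(-1,3)
for a,b in((.05,.15),(.2,.25)):
    T=S[(S[:,2]>a)&(S[:,2]<b)];print(len(T),T.mean(0) if len(T) else 0,T.max(0) if len(T) else 0)
S=W[155:200,390:440].reshape(-1,3);T=S[(S[:,2]>.068)&(S[:,2]<.085)];print(T.mean(0),circ(T[:,:2]))
E
```

```text
top cork [535. 328.] [ 0.2329 -0.5435] 0.0312
top cork [368. 172.] [ 0.6287 -0.1285] 0.0399
top cork [332. 169.] [ 0.6353 -0.0344] 0.0398
top cork [295. 165.] [0.6485 0.0637] 0.04
top cork [260. 160.] [0.6588 0.1553] 0.0399
scene cork [366. 256.] [0.6571 0.1564] 0.0398
scene cork [331. 243.] [0.647  0.0648] 0.0397
scene cork [295. 230.] [ 0.6334 -0.0335] 0.0397
scene cork [262. 220.] [ 0.627  -0.1278] 0.0395
water 140 [0.43977361 0.22439313] [0.06316507 0.06581025] (array([0.43933876, 0.22407951]), np.float64(0.0315993768888944))
wine 99 [ 0.43669764 -0.20446536] [0.05459394 0.05546923] (array([ 0.43623791, -0.20459805]), np.float64(0.02745789657885754))
port 72 [ 0.43294141 -0.09271599] [0.04849259 0.04868077] (array([ 0.433419  , -0.09222151]), np.float64(0.023536050809174473))
liq 55 [0.43252592 0.0525523 ] [0.03963168 0.04013258] (array([0.43307106, 0.05143721]), np.float64(0.019432323275415695))
993 [0.654472   0.26506487 0.11616224] [0.7141887  0.32797593 0.14999796]
234 [0.66379464 0.27633343 0.22620179] [0.68341968 0.29768951 0.2446123 ]
[ 0.61430909 -0.25323384  0.07483908] (array([ 0.61123203, -0.24872548]), np.float64(0.044826219407822915))
```

Both cameras agree on the coasters to within 2 mm. I'll turn the tool so the jaws open along world x, which gives tool x = X, tool z = Y and tool y = -Z. Then I'll move over the wine goblet.

```bash
python3 -m inch '[{"twist":-0.14},{"twist":-0.14},{"twist":-0.14},{"twist":-0.14},{"twist":-0.14},{"twist":-0.14},{"twist":-0.14},{"twist":-0.14},{"twist":-0.025},{}]' 1 20
python3 - <<'E'
from plant import robot
from h import *
s=robot.read_state();print(s["q"].round(3),s["tool_pos"].round(4));print(R.from_rotvec(s["orientation"]).as_matrix().round(4))
E
```

```text
[-1.229  0.131  1.489 -0.     1.523 -0.085] [ 0.2483 -0.546   0.4039]
[[ 4.140e-01 -5.000e-04  9.103e-01]
 [-9.103e-01  1.300e-03  4.140e-01]
 [-1.400e-03 -1.000e+00  1.000e-04]]$[0]: bad value
```

```bash
python3 -m inch '[{"x":0,"y":0,"z":0,"twist":-0.14},{"x":0,"y":0,"z":0,"twist":-0.14},{"x":0,"y":0,"z":0,"twist":-0.14},{"x":0,"y":0,"z":0,"twist":-0.14},{"x":0,"y":0,"z":0,"twist":-0.14},{"x":0,"y":0,"z":0,"twist":-0.14},{"x":0,"y":0,"z":0,"twist":-0.14},{"x":0,"y":0,"z":0,"twist":-0.14},{"x":0,"y":0,"z":0,"twist":-0.025},{"x":0,"y":0,"z":0,"twist":0}]' 1 20
python3 - <<'E'
from plant import robot
from h import *
s=robot.read_state();print(s["q"].round(3),s["tool_pos"].round(4));print(R.from_rotvec(s["orientation"]).as_matrix().round(4))
E
```

```text
t: 1.15
tool_pos: [0.2484, -0.5461, 0.4044]
orientation: [-1.57, 0.001, -0.001]
force: [0.0, -0.3, 0.4]
opening: 0.0929
[-1.229  0.131  1.489  0.     1.523 -1.228] [ 0.2484 -0.5461  0.4044]
[[ 1.0e+00 -2.0e-04  1.7e-03]
 [-1.7e-03  5.0e-04  1.0e+00]
 [-2.0e-04 -1.0e+00  5.0e-04]]
```

```bash
python3 -m inch '[{"x":19,"y":0,"z":34,"twist":0},{"x":19,"y":0,"z":34,"twist":0},{"x":19,"y":0,"z":34,"twist":0},{"x":19,"y":0,"z":34,"twist":0},{"x":19,"y":0,"z":34,"twist":0},{"x":19,"y":0,"z":34,"twist":0},{"x":19,"y":0,"z":34,"twist":0},{"x":19,"y":0,"z":34,"twist":0},{"x":18,"y":0,"z":35,"twist":0},{"x":18,"y":0,"z":35,"twist":0},{"x":0,"y":0,"z":0,"twist":0},{"x":0,"y":0,"z":0,"twist":0}]'
python3 - <<'E'
from plant import robot,imaging
from h import *
s=robot.read_state();print(s["t"],s["q"].round(3),s["tool_pos"].round(4))
for n in("wrist","top","scene"):
    c=imaging.read_camera(n);cv2.imwrite(f"pics/{n}1.png",c["color"][:,:,::-1]); np.savez(f"{n}1.npz",**c)
E
```

```text
t: 2.35
tool_pos: [0.4363, -0.2034, 0.4048]
orientation: [-1.571, -0.001, 0.001]
force: [-1.3, 0.2, -0.7]
opening: 0.093
2.35 [-0.543 -0.196  1.807 -0.     1.53  -0.544] [ 0.4363 -0.2034  0.4048]
```

View pics/wrist1.png

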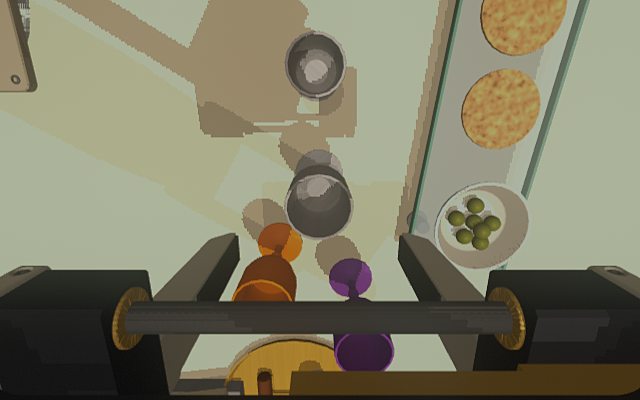

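View pics/top1.png

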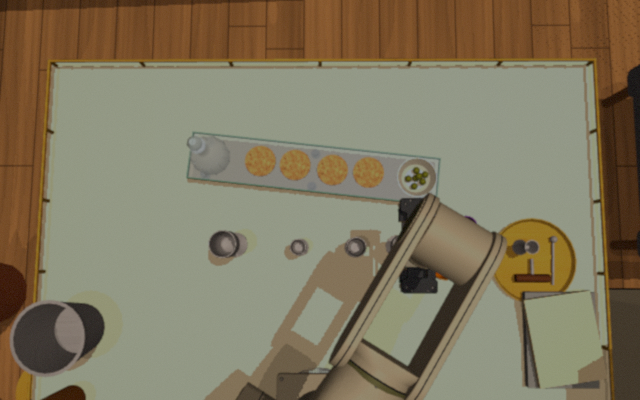

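```bash
cat >> h.py <<'E'
def wrim(c,tp,ori,px,z):
    T=c["tool_from_camera"];Rw=R.from_rotvec(ori).as_matrix()
    px=np.atleast_2d(px).astype(float)
    d=np.c_[(px[:,0]-c["cx"])/c["fx"],(px[:,1]-c["cy"])/c["fy"],np.ones(len(px))]@(Rw@T[:3,:3]).T
    o=tp+Rw@T[:3,3]
    return (o+d*((z-o[2])/d[:,2])[:,None])[:,:2]
E
python3 - <<'E'
from h import *
from plant import robot
s=robot.read_state();c=np.load("wrist1.npz")
img=cv2.resize(c["color"][20:260,220:400,::-1],None,fx=2.5,fy=2.5,interpolation=cv2.INTER_CUBIC);cv2.imwrite("pics/wz.png",img)
# rim ellipse extremes by eye
for h,p in((.14,[(287,205),(352,205),(319,172),(319,238)]),(.115,[(286,65),(345,65),(315,33),(315,97)])):
    w=wrim(c,s["tool_pos"],s["orientation"],p,h);print(w.round(4))
E
```

```text
[[ 0.4093 -0.2046]
 [ 0.463  -0.2048]
 [ 0.4358 -0.177 ]
 [ 0.4357 -0.2343]]
[[ 0.4096 -0.0947]
 [ 0.457  -0.0948]
 [ 0.433  -0.0716]
 [ 0.4327 -0.1192]]
```

View pics/wz.png

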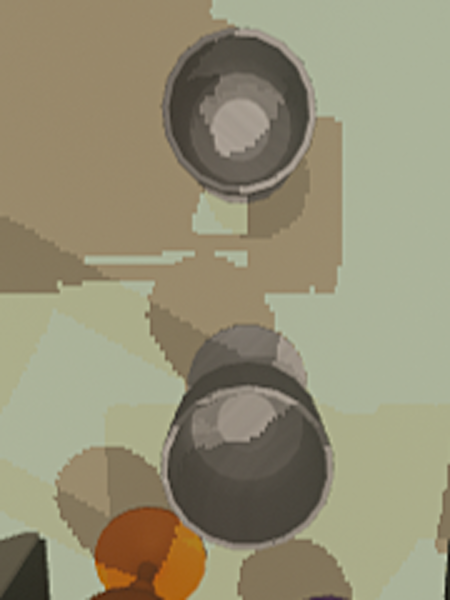

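Ray casts from the wrist view put the wine rim at (0.436, -0.205) and the port rim at (0.433, -0.094), which agrees with the top view. I'll descend and grip.

```bash
python3 -m inch '[{"x":0,"y":30,"z":-2,"twist":0},{"x":0,"y":30,"z":0,"twist":0},{"x":0,"y":30,"z":0,"twist":0},{"x":0,"y":20,"z":0,"twist":0},{"x":0,"y":8,"z":0,"twist":0},{"x":0,"y":0,"z":0,"twist":0},{"x":0,"y":0,"z":0,"twist":0}]'; python3 -m inch '[{"x":0,"y":0,"z":0,"twist":0},{"x":0,"y":0,"z":0,"twist":0},{"x":0,"y":0,"z":0,"twist":0},{"x":0,"y":0,"z":0,"twist":0},{"x":0,"y":0,"z":0,"twist":0},{"x":0,"y":0,"z":0,"twist":0},{"x":0,"y":0,"z":0,"twist":0},{"x":0,"y":0,"z":0,"twist":0}]' -1 20
```

```text
t: 3.2
tool_pos: [0.4363, -0.2067, 0.2879]
orientation: [-1.572, -0.001, -0.001]
force: [0.1, -0.1, 0.4]
opening: 0.0929
t: 4.0
tool_pos: [0.4361, -0.206, 0.2869]
orientation: [-1.571, -0.001, 0.001]
force: [-0.2, 0.6, 2.6]
opening: 0.0579
```

```bash
python3 -m inch '[{"x":0,"y":-10,"z":0,"twist":0},{"x":0,"y":-20,"z":0,"twist":0},{"x":0,"y":-25,"z":0,"twist":0},{"x":0,"y":-15,"z":0,"twist":0},{"x":0,"y":-10,"z":0,"twist":0},{"x":0,"y":0,"z":0,"twist":0},{"x":0,"y":0,"z":0,"twist":0}]'
python3 - <<'E'
from plant import robot,imaging
from h import *
for n in("wrist","scene"):
    c=imaging.read_camera(n);cv2.imwrite(f"pics/{n}2.png",c["color"][:,:,::-1])
E
```

```text
t: 4.7
tool_pos: [0.4359, -0.2059, 0.3661]
orientation: [-1.57, -0.0, 0.001]
force: [0.4, -0.1, -2.0]
opening: 0.0581
```

View pics/wrist2.png

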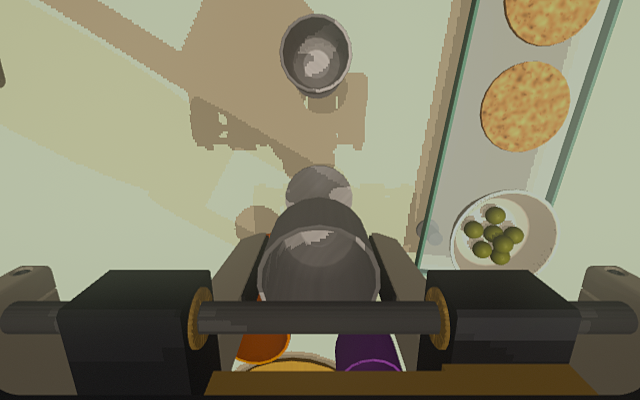

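View pics/scene2.png

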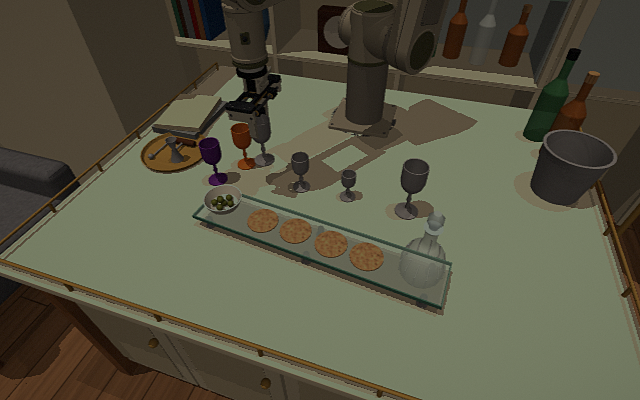

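The goblet is held at 58 mm and hangs clear of the counter. The port goblet is at wrist pixel (316,55), so I'll carry the wine goblet forward first and then sideways.

```bash
python3 -m inch '[{"x":15,"y":0,"z":5,"twist":0},{"x":30,"y":0,"z":10,"twist":0},{"x":35,"y":0,"z":10,"twist":0},{"x":35,"y":0,"z":15,"twist":0},{"x":30,"y":0,"z":25,"twist":0},{"x":20,"y":0,"z":35,"twist":0},{"x":15,"y":0,"z":40,"twist":0},{"x":12,"y":0,"z":40,"twist":0},{"x":10,"y":0,"z":40,"twist":0},{"x":7,"y":0,"z":30,"twist":0},{"x":3,"y":0,"z":20,"twist":0},{"x":0,"y":0,"z":0,"twist":0}]'; python3 -m inch '[{"x":0,"y":0,"z":0,"twist":0},{"x":0,"y":0,"z":0,"twist":0}]'
python3 - <<'E'
from plant import robot,imaging
from h import *
s=robot.read_state();print(s["tool_pos"].round(4),s["q"].round(2))
for n in("wrist","scene"):
    c=imaging.read_camera(n);cv2.imwrite(f"pics/{n}3.png",c["color"][:,:,::-1])
E
```

```text
t: 6.0
tool_pos: [0.6476, 0.0671, 0.365]
orientation: [-1.57, -0.001, 0.005]
force: [0.1, -1.4, -0.9]
opening: 0.0576
t: 6.2
tool_pos: [0.6476, 0.0632, 0.366]
orientation: [-1.571, 0.001, 0.001]
force: [0.2, 0.7, -0.9]
opening: 0.0579
[0.6476 0.0632 0.366 ] [ 0.02  0.29  1.38 -0.    1.48  0.02]
```

View pics/wrist3.png

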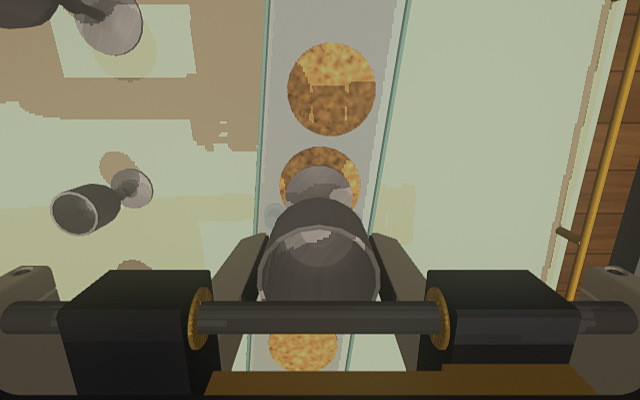

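View pics/scene3.png

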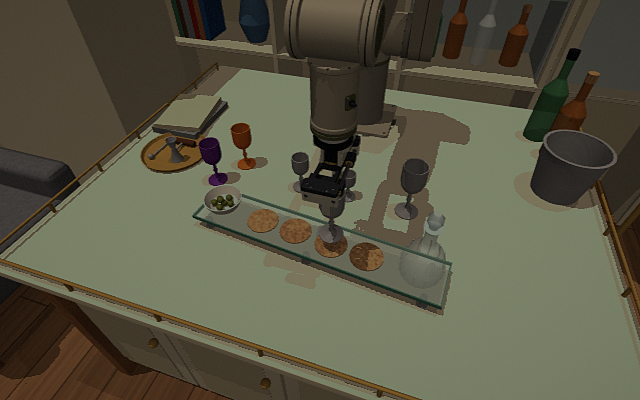

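The goblet is above the second coaster from the decanter (scene pixel (331,240)). I'll lower it, checking the force.

```bash
python3 -m inch '[{"x":0,"y":12,"z":0,"twist":0},{"x":0,"y":10,"z":0,"twist":0},{"x":0,"y":6,"z":0,"twist":0},{"x":0,"y":3,"z":0,"twist":0},{"x":0,"y":2,"z":0,"twist":0},{"x":0,"y":0,"z":0,"twist":0},{"x":0,"y":0,"z":0,"twist":0}]';  python3 -m inch '[{"x":0,"y":1,"z":0,"twist":0},{"x":0,"y":0,"z":0,"twist":0},{"x":0,"y":1,"z":0,"twist":0},{"x":0,"y":0,"z":0,"twist":0},{"x":0,"y":0,"z":0,"twist":0}]'
```

```text
t: 7.0
tool_pos: [0.6479, 0.0643, 0.3341]
orientation: [-1.571, -0.001, 0.0]
force: [-1.1, 0.3, -0.8]
opening: 0.0581
t: 7.5
tool_pos: [0.6478, 0.0642, 0.3317]
orientation: [-1.571, -0.001, 0.001]
force: [0.3, -0.5, -1.1]
opening: 0.0579
```

```bash
python3 -m inch '[{"x":0,"y":1,"z":0,"twist":0},{"x":0,"y":0,"z":0,"twist":0},{"x":0,"y":0,"z":0,"twist":0}]'
```

```text
t: 7.8
tool_pos: [0.6479, 0.0642, 0.331]
orientation: [-1.571, -0.001, 0.0]
force: [-0.1, 0.6, 0.5]
opening: 0.058
```

```bash
python3 -m inch '[{"x":0,"y":0.5,"z":0,"twist":0},{"x":0,"y":0,"z":0,"twist":0},{"x":0,"y":0,"z":0,"twist":0}]'; python3 -m inch '[{"x":0,"y":0,"z":0,"twist":0},{"x":0,"y":0,"z":0,"twist":0},{"x":0,"y":0,"z":0,"twist":0},{"x":0,"y":0,"z":0,"twist":0},{"x":0,"y":0,"z":0,"twist":0},{"x":0,"y":0,"z":0,"twist":0}]' 1;  python3 -m inch '[{"x":0,"y":-10,"z":0,"twist":0},{"x":0,"y":-25,"z":0,"twist":0},{"x":0,"y":-30,"z":0,"twist":0},{"x":0,"y":-20,"z":0,"twist":0},{"x":0,"y":0,"z":0,"twist":0},{"x":0,"y":0,"z":0,"twist":0}]'
python3 - <<'E'
from plant import robot,imaging
from h import *
for n in("wrist","scene"):
    c=imaging.read_camera(n);cv2.imwrite(f"pics/{n}4.png",c["color"][:,:,::-1])
E
```

```text
t: 8.1
tool_pos: [0.6479, 0.0642, 0.3309]
orientation: [-1.571, -0.001, 0.0]
force: [-1.9, 0.6, 5.5]
opening: 0.0577
t: 8.7
tool_pos: [0.6478, 0.0642, 0.3301]
orientation: [-1.571, -0.001, 0.001]
force: [-0.9, -0.3, -0.3]
opening: 0.0926
t: 9.3
tool_pos: [0.6479, 0.0642, 0.416]
orientation: [-1.571, -0.002, -0.0]
force: [-0.3, 0.7, -1.3]
opening: 0.0931
```

View pics/wrist4.png

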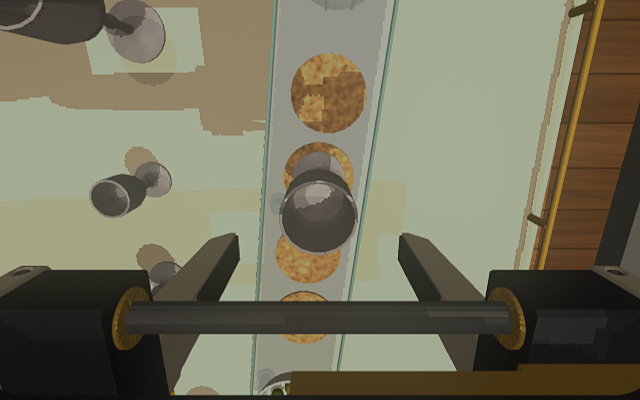

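View pics/scene4.png

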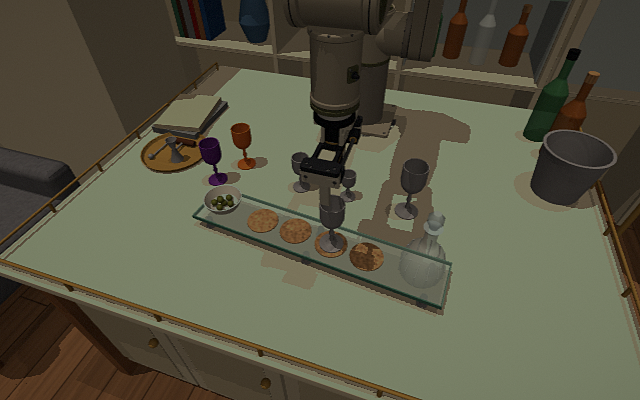

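The wine goblet stands centred on its coaster (scene pixel (331,242)). The port goblet is next.

```bash
python3 -m inch '[{"x":-15,"y":0,"z":-11,"twist":0},{"x":-30,"y":0,"z":-22,"twist":0},{"x":-30,"y":0,"z":-22,"twist":0},{"x":-30,"y":0,"z":-22,"twist":0},{"x":-30,"y":0,"z":-22,"twist":0},{"x":-30,"y":0,"z":-22,"twist":0},{"x":-30,"y":0,"z":-22,"twist":0},{"x":-20,"y":0,"z":-14,"twist":0},{"x":0,"y":0,"z":0,"twist":0},{"x":0,"y":0,"z":0,"twist":0},{"x":0,"y":0,"z":0,"twist":0}]'
python3 - <<'E'
from plant import robot,imaging
from h import *
s=robot.read_state()
c=imaging.read_camera("wrist");cv2.imwrite("pics/w5.png",c["color"][:,:,::-1])
print(s["tool_pos"]);np.savez("w5.npz",tp=s["tool_pos"],ori=s["orientation"],**c)
E
```

```text
t: 10.5
tool_pos: [0.4333, -0.0927, 0.4146]
orientation: [-1.57, -0.0, 0.002]
force: [-0.0, 1.0, -0.2]
opening: 0.0928
[ 0.43327685 -0.09265405  0.4146143 ]
```

View pics/w5.png

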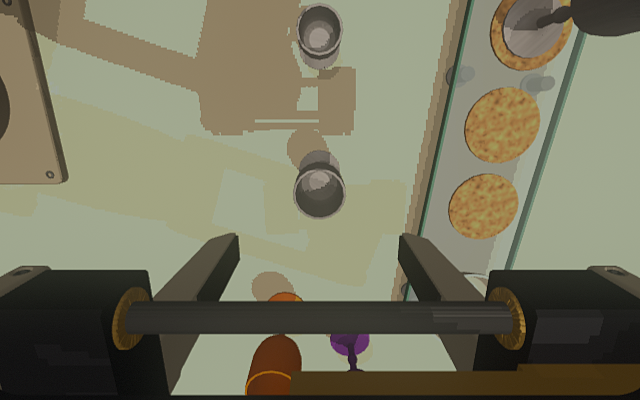

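Run:
```python
from h import *
c=np.load("w5.npz")
for h,p in((.115,[(293,193),(345,193),(319,167),(319,219)]),(.09,[(297,31),(342,31),(319,6),(319,57)])):
    w=wrim(c,c["tp"],c["ori"],p,h);print(w.round(4),(w[:2,0].mean(),w[2:,1].mean()))
```

```text
[[ 0.4091 -0.0916]
 [ 0.4576 -0.0916]
 [ 0.4334 -0.0671]
 [ 0.4334 -0.1174]] (np.float64(0.4333711894140627), np.float64(-0.09225547505619291))
[[0.414  0.0496]
 [0.4537 0.0496]
 [0.4334 0.069 ]
 [0.4334 0.0285]] (np.float64(0.433838496980774), np.float64(0.048795319600717355))
```

The wrist view puts the port rim at (0.433, -0.092), directly below the tool.

```bash
python3 -m inch '[{"x":0,"y":30,"z":0,"twist":0},{"x":0,"y":40,"z":0,"twist":0},{"x":0,"y":40,"z":0,"twist":0},{"x":0,"y":28,"z":0,"twist":0},{"x":0,"y":12,"z":0,"twist":0},{"x":0,"y":0,"z":0,"twist":0},{"x":0,"y":0,"z":0,"twist":0}]'; python3 -m inch '[{"x":0,"y":0,"z":0,"twist":0},{"x":0,"y":0,"z":0,"twist":0},{"x":0,"y":0,"z":0,"twist":0},{"x":0,"y":0,"z":0,"twist":0},{"x":0,"y":0,"z":0,"twist":0},{"x":0,"y":0,"z":0,"twist":0},{"x":0,"y":0,"z":0,"twist":0},{"x":0,"y":0,"z":0,"twist":0}]' -1 20; python3 -m inch '[{"x":0,"y":-10,"z":0,"twist":0},{"x":0,"y":-20,"z":0,"twist":0},{"x":0,"y":-25,"z":0,"twist":0},{"x":0,"y":-15,"z":0,"twist":0},{"x":0,"y":-10,"z":0,"twist":0},{"x":0,"y":0,"z":0,"twist":0},{"x":0,"y":0,"z":0,"twist":0}]'
```

```text
t: 11.25
tool_pos: [0.4337, -0.0929, 0.2664]
orientation: [-1.571, -0.002, 0.0]
force: [0.5, -0.9, 0.2]
opening: 0.0926
t: 12.05
tool_pos: [0.433, -0.093, 0.2653]
orientation: [-1.571, -0.001, 0.001]
force: [-0.3, -0.4, 1.8]
opening: 0.0504
t: 12.75
tool_pos: [0.4328, -0.0929, 0.3448]
orientation: [-1.571, -0.001, 0.001]
force: [0.4, 0.3, -1.2]
opening: 0.0507
```

```bash
python3 -m inch '[{"x":15,"y":0,"z":4,"twist":0},{"x":28,"y":0,"z":8,"twist":0},{"x":30,"y":0,"z":9,"twist":0},{"x":30,"y":0,"z":9,"twist":0},{"x":30,"y":0,"z":9,"twist":0},{"x":30,"y":0,"z":9,"twist":0},{"x":25,"y":0,"z":7,"twist":0},{"x":13,"y":0,"z":4,"twist":0},{"x":0,"y":0,"z":0,"twist":0},{"x":0,"y":0,"z":0,"twist":0},{"x":0,"y":0,"z":0,"twist":0}]'
python3 - <<'E'
from plant import robot,imaging
from h import *
c=imaging.read_camera("scene");cv2.imwrite("pics/s6.png",c["color"][:,:,::-1])
E
```

```text
t: 13.85
tool_pos: [0.6331, -0.034, 0.3444]
orientation: [-1.571, 0.001, 0.002]
force: [0.3, 1.0, -1.4]
opening: 0.0505
```

View pics/s6.png

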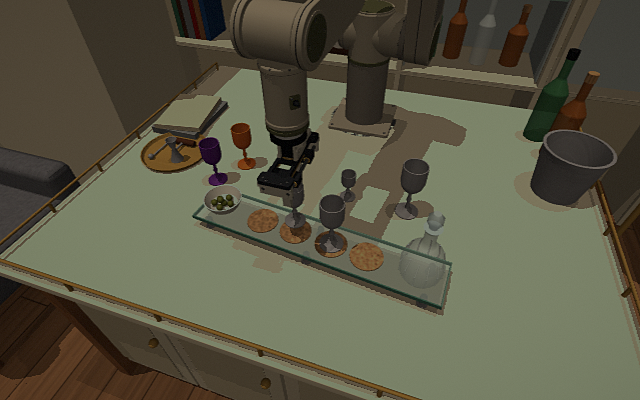

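The port goblet is above the third coaster (scene pixel (295,230)), clear of the wine goblet.

```bash
python3 -m inch '[{"x":0,"y":12,"z":0,"twist":0},{"x":0,"y":10,"z":0,"twist":0},{"x":0,"y":6,"z":0,"twist":0},{"x":0,"y":3,"z":0,"twist":0},{"x":0,"y":2,"z":0,"twist":0},{"x":0,"y":1,"z":0,"twist":0},{"x":0,"y":1,"z":0,"twist":0},{"x":0,"y":0,"z":0,"twist":0},{"x":0,"y":0,"z":0,"twist":0}]';  python3 -m inch '[{"x":0,"y":0.5,"z":0,"twist":0},{"x":0,"y":0,"z":0,"twist":0},{"x":0,"y":0,"z":0,"twist":0}]'
```

```text
t: 14.8
tool_pos: [0.634, -0.0338, 0.3105]
orientation: [-1.571, -0.001, 0.0]
force: [0.6, 0.2, -1.4]
opening: 0.0505
t: 15.1
tool_pos: [0.6339, -0.0338, 0.3098]
orientation: [-1.571, -0.001, 0.001]
force: [-0.9, 0.6, -0.5]
opening: 0.0508
```

```bash
python3 -m inch '[{"x":0,"y":0.5,"z":0,"twist":0},{"x":0,"y":0,"z":0,"twist":0},{"x":0,"y":0.3,"z":0,"twist":0},{"x":0,"y":0,"z":0,"twist":0}]';  python3 -m inch '[{"x":0,"y":0.2,"z":0,"twist":0},{"x":0,"y":0,"z":0,"twist":0},{"x":0,"y":0,"z":0,"twist":0}]'
```

```text
t: 15.5
tool_pos: [0.634, -0.0338, 0.3093]
orientation: [-1.571, -0.001, 0.0]
force: [1.1, -0.4, 3.2]
opening: 0.0508
t: 15.8
tool_pos: [0.634, -0.0338, 0.3093]
orientation: [-1.571, -0.001, 0.0]
force: [-2.0, 0.2, 5.2]
opening: 0.0505
```

Contact confirmed. I'll release, rise and go to the liqueur goblet.

```bash
python3 -m inch '[{"x":0,"y":0,"z":0,"twist":0},{"x":0,"y":0,"z":0,"twist":0},{"x":0,"y":0,"z":0,"twist":0},{"x":0,"y":0,"z":0,"twist":0},{"x":0,"y":0,"z":0,"twist":0},{"x":0,"y":0,"z":0,"twist":0},{"x":0,"y":-10,"z":0,"twist":0},{"x":0,"y":-30,"z":0,"twist":0},{"x":0,"y":-35,"z":0,"twist":0},{"x":0,"y":-20,"z":0,"twist":0},{"x":0,"y":0,"z":0,"twist":0}]' 1; python3 -m inch '[{"x":-15,"y":0,"z":6,"twist":0},{"x":-25,"y":0,"z":10,"twist":0},{"x":-30,"y":0,"z":13,"twist":0},{"x":-30,"y":0,"z":13,"twist":0},{"x":-30,"y":0,"z":13,"twist":0},{"x":-30,"y":0,"z":12,"twist":0},{"x":-25,"y":0,"z":10,"twist":0},{"x":-15,"y":0,"z":6,"twist":0},{"x":0,"y":0,"z":0,"twist":0},{"x":0,"y":0,"z":0,"twist":0},{"x":0,"y":0,"z":0,"twist":0}]'
python3 - <<'E'
from plant import robot,imaging
from h import *
s=robot.read_state()
c=imaging.read_camera("wrist");cv2.imwrite("pics/w7.png",c["color"][:,:,::-1])
print(s["tool_pos"]);np.savez("w7.npz",tp=s["tool_pos"],ori=s["orientation"],**c)
E
```

```text
t: 16.9
tool_pos: [0.6348, -0.0339, 0.4094]
orientation: [-1.572, -0.007, -0.006]
force: [-0.1, -1.0, -0.4]
opening: 0.0929
t: 18.0
tool_pos: [0.4343, 0.0487, 0.4035]
orientation: [-1.571, -0.0, 0.001]
force: [-0.0, 0.1, 0.0]
opening: 0.0931
[0.43432571 0.04873762 0.40349236]
```

View pics/w7.png

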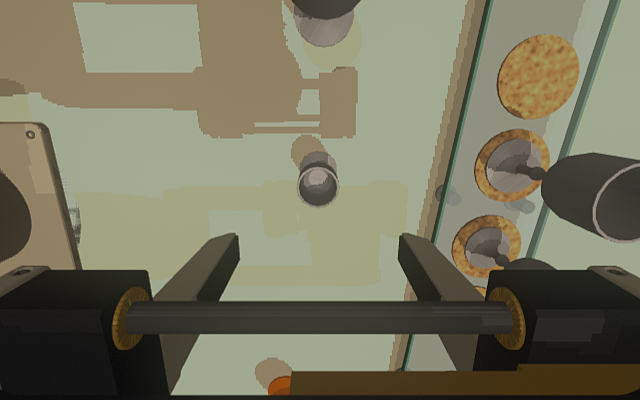

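Run:
```python
from h import *
c=np.load("w7.npz")
w=wrim(c,c["tp"],c["ori"],[(298,187),(339,187),(318,167),(318,207)],.09);print(w.round(4),(w[:2,0].mean(),w[2:,1].mean()))
```

```text
[[0.4142 0.0518]
 [0.4541 0.0517]
 [0.4337 0.0715]
 [0.4337 0.0312]] (np.float64(0.43416180320348685), np.float64(0.05135479364332773))
```

The wrist view gives the liqueur rim at (0.434, 0.051), so I'll shift 2.5 mm in tool z and descend 158 mm.

```bash
python3 -m inch '[{"x":0,"y":30,"z":2.5,"twist":0},{"x":0,"y":40,"z":0,"twist":0},{"x":0,"y":40,"z":0,"twist":0},{"x":0,"y":34,"z":0,"twist":0},{"x":0,"y":14,"z":0,"twist":0},{"x":0,"y":0,"z":0,"twist":0},{"x":0,"y":0,"z":0,"twist":0}]'; python3 -m inch '[{"x":0,"y":0,"z":0,"twist":0},{"x":0,"y":0,"z":0,"twist":0},{"x":0,"y":0,"z":0,"twist":0},{"x":0,"y":0,"z":0,"twist":0},{"x":0,"y":0,"z":0,"twist":0},{"x":0,"y":0,"z":0,"twist":0},{"x":0,"y":0,"z":0,"twist":0},{"x":0,"y":0,"z":0,"twist":0},{"x":0,"y":0,"z":0,"twist":0}]' -1 20; python3 -m inch '[{"x":0,"y":-10,"z":0,"twist":0},{"x":0,"y":-20,"z":0,"twist":0},{"x":0,"y":-25,"z":0,"twist":0},{"x":0,"y":-15,"z":0,"twist":0},{"x":0,"y":-10,"z":0,"twist":0},{"x":0,"y":0,"z":0,"twist":0},{"x":0,"y":0,"z":0,"twist":0}]'
```

```text
t: 18.75
tool_pos: [0.4343, 0.0513, 0.246]
orientation: [-1.571, -0.0, 0.001]
force: [0.1, -0.2, -0.1]
opening: 0.0929
t: 19.65
tool_pos: [0.4338, 0.0515, 0.2457]
orientation: [-1.571, -0.001, 0.001]
force: [-0.3, 0.8, 0.5]
opening: 0.0421
t: 20.35
tool_pos: [0.4336, 0.0515, 0.3253]
orientation: [-1.571, -0.0, 0.001]
force: [0.0, 0.1, -1.0]
opening: 0.0421
```

The fingers would pass below the port rim on a diagonal, so I'll carry the goblet sideways first and then forward.

```bash
python3 -m inch '[{"x":0,"y":0,"z":-15,"twist":0},{"x":0,"y":0,"z":-30,"twist":0},{"x":0,"y":0,"z":-40,"twist":0},{"x":5,"y":0,"z":-40,"twist":0},{"x":15,"y":0,"z":-30,"twist":0},{"x":25,"y":0,"z":-15,"twist":0},{"x":35,"y":0,"z":-9.5,"twist":0},{"x":40,"y":0,"z":0,"twist":0},{"x":40,"y":0,"z":0,"twist":0},{"x":24,"y":0,"z":0,"twist":0},{"x":10,"y":0,"z":0,"twist":0},{"x":0,"y":0,"z":0,"twist":0}]'; python3 -m inch '[{"x":0,"y":0,"z":0,"twist":0},{"x":0,"y":0,"z":0,"twist":0}]'
python3 - <<'E'
from plant import robot,imaging
from h import *
for n in("scene","wrist"):
  c=imaging.read_camera(n);cv2.imwrite(f"pics/{n}8.png",c["color"][:,:,::-1])
E
```

```text
t: 21.55
tool_pos: [0.6285, -0.1276, 0.3234]
orientation: [-1.57, 0.001, 0.003]
force: [0.1, -0.9, -0.8]
opening: 0.042
t: 21.75
tool_pos: [0.6272, -0.1278, 0.325]
orientation: [-1.57, 0.0, 0.002]
force: [0.6, 0.8, -1.5]
opening: 0.0424
```

View pics/scene8.png

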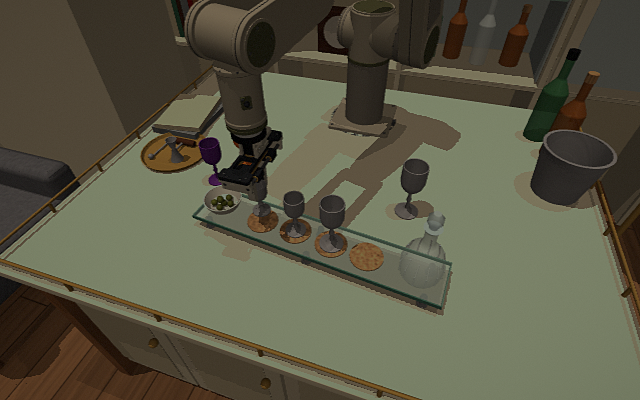

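View pics/wrist8.png

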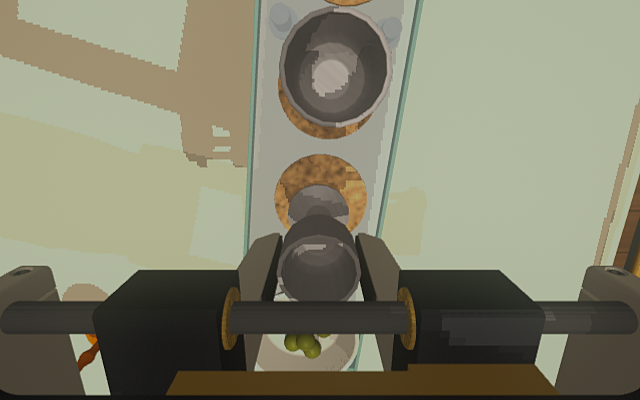

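The liqueur goblet is above the fourth coaster, next to the olive dish. I'll lower it.

```bash
python3 -m inch '[{"x":0,"y":12,"z":0,"twist":0},{"x":0,"y":10,"z":0,"twist":0},{"x":0,"y":6,"z":0,"twist":0},{"x":0,"y":3,"z":0,"twist":0},{"x":0,"y":2,"z":0,"twist":0},{"x":0,"y":1,"z":0,"twist":0},{"x":0,"y":1,"z":0,"twist":0},{"x":0,"y":0,"z":0,"twist":0},{"x":0,"y":0,"z":0,"twist":0}]';  python3 -m inch '[{"x":0,"y":0.5,"z":0,"twist":0},{"x":0,"y":0,"z":0,"twist":0},{"x":0,"y":0,"z":0,"twist":0}]';python3 -m inch '[{"x":0,"y":0.4,"z":0,"twist":0},{"x":0,"y":0,"z":0,"twist":0},{"x":0,"y":0,"z":0,"twist":0}]'
```

```text
t: 22.75
tool_pos: [0.6281, -0.1278, 0.291]
orientation: [-1.571, -0.001, 0.001]
force: [0.7, -0.3, -1.3]
opening: 0.042
t: 23.05
tool_pos: [0.628, -0.1278, 0.2903]
orientation: [-1.571, -0.001, 0.001]
force: [0.6, -0.2, -0.7]
opening: 0.042
t: 23.35
tool_pos: [0.628, -0.1278, 0.2898]
orientation: [-1.571, -0.001, 0.001]
force: [-0.1, 0.3, -1.5]
opening: 0.0422
```

```bash
python3 -m inch '[{"x":0,"y":0.4,"z":0,"twist":0},{"x":0,"y":0,"z":0,"twist":0},{"x":0,"y":0,"z":0,"twist":0}]';python3 -m inch '[{"x":0,"y":0.4,"z":0,"twist":0},{"x":0,"y":0,"z":0,"twist":0},{"x":0,"y":0,"z":0,"twist":0}]'
```

```text
t: 23.65
tool_pos: [0.628, -0.1278, 0.2898]
orientation: [-1.571, -0.001, 0.001]
force: [-1.9, -0.2, 3.1]
opening: 0.042
t: 23.95
tool_pos: [0.628, -0.1279, 0.2898]
orientation: [-1.571, -0.001, 0.0]
force: [-2.0, 1.3, 5.8]
opening: 0.042
```

```bash
python3 -m inch '[{"x":0,"y":0,"z":0,"twist":0},{"x":0,"y":0,"z":0,"twist":0},{"x":0,"y":0,"z":0,"twist":0},{"x":0,"y":0,"z":0,"twist":0},{"x":0,"y":0,"z":0,"twist":0},{"x":0,"y":0,"z":0,"twist":0},{"x":0,"y":-10,"z":0,"twist":0},{"x":0,"y":-30,"z":0,"twist":0},{"x":0,"y":-40,"z":0,"twist":0},{"x":0,"y":-35,"z":0,"twist":0},{"x":0,"y":-15,"z":0,"twist":0},{"x":0,"y":0,"z":0,"twist":0}]' 1; python3 -m inch '[{"x":-20,"y":0,"z":10,"twist":0},{"x":-30,"y":0,"z":25,"twist":0},{"x":-30,"y":0,"z":35,"twist":0},{"x":-30,"y":0,"z":38,"twist":0},{"x":-26,"y":0,"z":40,"twist":0},{"x":-20,"y":0,"z":43,"twist":0},{"x":-15,"y":0,"z":45,"twist":0},{"x":-10,"y":0,"z":45,"twist":0},{"x":-5,"y":0,"z":40,"twist":0},{"x":-2.5,"y":0,"z":21,"twist":0},{"x":0,"y":0,"z":10,"twist":0},{"x":0,"y":0,"z":0,"twist":0}]';python3 -m inch '[{"x":0,"y":0,"z":0,"twist":0},{"x":0,"y":0,"z":0,"twist":0}]'
python3 - <<'E'
from plant import robot,imaging
from h import *
s=robot.read_state()
c=imaging.read_camera("wrist");cv2.imwrite("pics/w9.png",c["color"][:,:,::-1])
print(s["tool_pos"]);np.savez("w9.npz",tp=s["tool_pos"],ori=s["orientation"],**c)
E
```

```text
t: 25.15
tool_pos: [0.6286, -0.1279, 0.4228]
orientation: [-1.572, -0.005, -0.004]
force: [-0.2, 0.6, 0.1]
opening: 0.0931
t: 26.35
tool_pos: [0.4388, 0.2246, 0.4172]
orientation: [-1.572, -0.0, 0.004]
force: [-0.5, -0.5, -0.6]
opening: 0.0931
t: 26.55
tool_pos: [0.4395, 0.2229, 0.4186]
orientation: [-1.571, 0.001, 0.0]
force: [0.3, -0.6, 0.3]
opening: 0.093
[0.43945326 0.22287749 0.41857836]
```

View pics/w9.png

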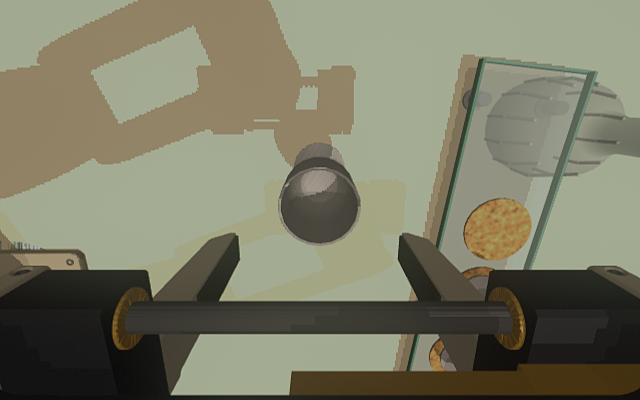

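Run:
```python
from h import *
c=np.load("w9.npz")
w=wrim(c,c["tp"],c["ori"],[(279,205),(360,205),(319,167),(319,245)],.165);print(w.round(4),(w[:2,0].mean(),w[2:,1].mean()))
```

```text
[[0.4079 0.2266]
 [0.4718 0.2265]
 [0.4395 0.2569]
 [0.4394 0.1921]] (np.float64(0.4398777126967245), np.float64(0.2245241638863695))
```

The wrist view gives the water rim at (0.440, 0.2245). I'll descend 110 mm and grip.

```bash
python3 -m inch '[{"x":0.4,"y":25,"z":1.5,"twist":0},{"x":0,"y":35,"z":0,"twist":0},{"x":0,"y":25,"z":0,"twist":0},{"x":0,"y":17,"z":0,"twist":0},{"x":0,"y":8,"z":0,"twist":0},{"x":0,"y":0,"z":0,"twist":0},{"x":0,"y":0,"z":0,"twist":0}]'; python3 -m inch '[{"x":0,"y":0,"z":0,"twist":0},{"x":0,"y":0,"z":0,"twist":0},{"x":0,"y":0,"z":0,"twist":0},{"x":0,"y":0,"z":0,"twist":0},{"x":0,"y":0,"z":0,"twist":0},{"x":0,"y":0,"z":0,"twist":0},{"x":0,"y":0,"z":0,"twist":0},{"x":0,"y":0,"z":0,"twist":0}]' -1 22; python3 -m inch '[{"x":0,"y":-10,"z":0,"twist":0},{"x":0,"y":-20,"z":0,"twist":0},{"x":0,"y":-25,"z":0,"twist":0},{"x":0,"y":-15,"z":0,"twist":0},{"x":0,"y":-10,"z":0,"twist":0},{"x":0,"y":0,"z":0,"twist":0},{"x":0,"y":0,"z":0,"twist":0}]'
```

```text
t: 27.3
tool_pos: [0.44, 0.2253, 0.3101]
orientation: [-1.57, -0.001, -0.001]
force: [-0.8, -0.7, 0.6]
opening: 0.0928
t: 28.1
tool_pos: [0.4396, 0.2256, 0.3095]
orientation: [-1.57, -0.001, 0.0]
force: [-1.5, 0.3, 4.9]
opening: 0.0666
t: 28.8
tool_pos: [0.4394, 0.2255, 0.3883]
orientation: [-1.571, -0.0, 0.001]
force: [0.5, 0.5, -1.8]
opening: 0.0669
```

```bash
python3 -m inch '[{"x":0,"y":0,"z":-15,"twist":0},{"x":5,"y":0,"z":-25,"twist":0},{"x":15,"y":0,"z":-20,"twist":0},{"x":25,"y":0,"z":-9,"twist":0},{"x":35,"y":0,"z":0,"twist":0},{"x":35,"y":0,"z":0,"twist":0},{"x":35,"y":0,"z":0,"twist":0},{"x":30,"y":0,"z":0,"twist":0},{"x":22,"y":0,"z":0,"twist":0},{"x":12,"y":0,"z":0,"twist":0},{"x":4,"y":0,"z":0,"twist":0},{"x":0,"y":0,"z":0,"twist":0}]'; python3 -m inch '[{"x":0,"y":0,"z":0,"twist":0},{"x":0,"y":0,"z":0,"twist":0}]'
python3 - <<'E'
from plant import robot,imaging
from h import *
for n in("scene","wrist"):
  c=imaging.read_camera(n);cv2.imwrite(f"pics/{n}10.png",c["color"][:,:,::-1])
E
```

```text
t: 30.0
tool_pos: [0.6575, 0.156, 0.3877]
orientation: [-1.571, 0.001, 0.002]
force: [-0.6, 0.1, -1.4]
opening: 0.0674
t: 30.2
tool_pos: [0.657, 0.1567, 0.3891]
orientation: [-1.571, -0.001, 0.001]
force: [-0.4, -1.5, -1.6]
opening: 0.0671
```

View pics/scene10.png

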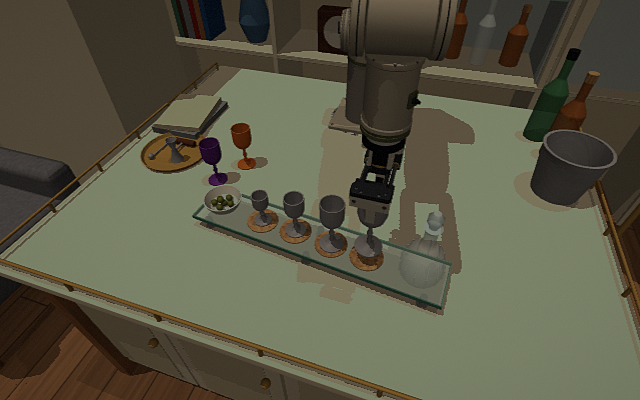

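View pics/wrist10.png

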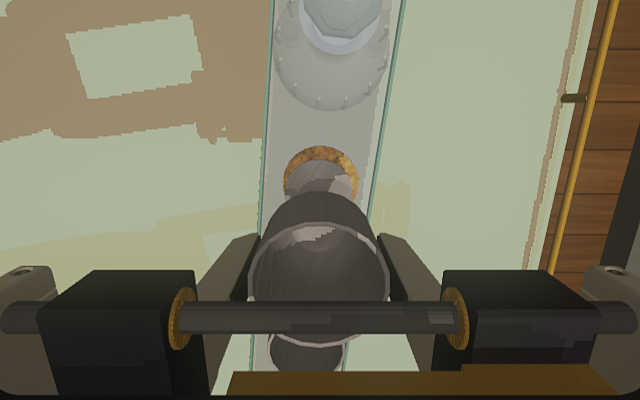

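The water goblet is above the coaster next to the decanter, and the other three stand in place. I'll lower it.

```bash
python3 -m inch '[{"x":0,"y":12,"z":0,"twist":0},{"x":0,"y":10,"z":0,"twist":0},{"x":0,"y":6,"z":0,"twist":0},{"x":0,"y":3,"z":0,"twist":0},{"x":0,"y":2,"z":0,"twist":0},{"x":0,"y":1,"z":0,"twist":0},{"x":0,"y":0.5,"z":0,"twist":0},{"x":0,"y":0,"z":0,"twist":0},{"x":0,"y":0,"z":0,"twist":0}]';  python3 -m inch '[{"x":0,"y":0.5,"z":0,"twist":0},{"x":0,"y":0,"z":0,"twist":0},{"x":0,"y":0,"z":0,"twist":0}]'
```

```text
t: 31.2
tool_pos: [0.6577, 0.1568, 0.3549]
orientation: [-1.571, -0.001, 0.0]
force: [-0.2, 0.1, -1.3]
opening: 0.0668
t: 31.5
tool_pos: [0.6576, 0.1567, 0.3541]
orientation: [-1.571, -0.001, 0.001]
force: [0.6, -0.7, -1.1]
opening: 0.0672
```

```bash
python3 -m inch '[{"x":0,"y":0.5,"z":0,"twist":0},{"x":0,"y":0,"z":0,"twist":0},{"x":0,"y":0,"z":0,"twist":0}]';  python3 -m inch '[{"x":0,"y":0.4,"z":0,"twist":0},{"x":0,"y":0,"z":0,"twist":0},{"x":0,"y":0,"z":0,"twist":0}]'
```

```text
t: 31.8
tool_pos: [0.6576, 0.1567, 0.3536]
orientation: [-1.571, -0.001, 0.001]
force: [-0.4, -0.3, -0.8]
opening: 0.0673
t: 32.1
tool_pos: [0.6576, 0.1568, 0.3536]
orientation: [-1.571, -0.001, 0.0]
force: [-2.4, -1.0, 2.5]
opening: 0.0668
```

Contact confirmed. I'll release, rise, back away and check with all the views.

```bash
python3 -m inch '[{"x":0,"y":0.3,"z":0,"twist":0},{"x":0,"y":0,"z":0,"twist":0}]'; python3 -m inch '[{"x":0,"y":0,"z":0,"twist":0},{"x":0,"y":0,"z":0,"twist":0},{"x":0,"y":0,"z":0,"twist":0},{"x":0,"y":0,"z":0,"twist":0},{"x":0,"y":0,"z":0,"twist":0},{"x":0,"y":0,"z":0,"twist":0},{"x":0,"y":-10,"z":0,"twist":0},{"x":0,"y":-25,"z":0,"twist":0},{"x":0,"y":-35,"z":0,"twist":0},{"x":0,"y":-30,"z":0,"twist":0},{"x":0,"y":-10,"z":0,"twist":0},{"x":0,"y":0,"z":0,"twist":0}]' 1; python3 -m inch '[{"x":-20,"y":0,"z":0,"twist":0},{"x":-35,"y":0,"z":0,"twist":0},{"x":-40,"y":0,"z":0,"twist":0},{"x":-40,"y":0,"z":0,"twist":0},{"x":-40,"y":0,"z":0,"twist":0},{"x":-40,"y":0,"z":0,"twist":0},{"x":-20,"y":0,"z":0,"twist":0},{"x":0,"y":0,"z":0,"twist":0},{"x":0,"y":0,"z":0,"twist":0}]'
python3 - <<'E'
from plant import robot,imaging
from h import *
for n in("scene","top"):
  c=imaging.read_camera(n);np.savez(f"{n}11.npz",**c)
  cr=c["color"][150:310,180:460] if n=="scene" else c["color"][120:270,180:450]
  cv2.imwrite(f"pics/{n}11.png",cv2.resize(cr[:,:,::-1],None,fx=2.8,fy=2.8,interpolation=cv2.INTER_CUBIC))
c=np.load("top11.npz");W=cloud(c).reshape(-1,3)
W=W[np.isfinite(W).all(1)]
for n,h,(x,y) in(("water",.209,(.6577,.156)),("wine",.184,(.648,.064)),("port",.159,(.634,-.034)),("liq",.134,(.628,-.128))):
    S=W[(abs(W[:,2]-h)<.012)&(np.hypot(W[:,0]-x,W[:,1]-y)<.05)]
    k,r=circ(S[:,:2]);print(n,len(S),k.round(4),r.round(4),"err mm",((k-(x,y))*1e3).round(1))
c0=np.load("top0.npz")
for sl in((slice(130,185),slice(185,240)),(slice(155,200),slice(390,440))):
    d=np.abs(c["color"][sl].astype(int)-c0["color"][sl].astype(int)).mean();a=cloud(c)[sl].reshape(-1,3);b=cloud(c0)[sl].reshape(-1,3)
    f=lambda q:q[q[:,2]>.06].mean(0).round(4)
    print(d,f(a),f(b))
E
```

```text
t: 32.3
tool_pos: [0.6576, 0.1567, 0.3536]
orientation: [-1.571, -0.001, 0.0]
force: [-2.0, -1.0, 4.7]
opening: 0.0665
t: 33.5
tool_pos: [0.6579, 0.1568, 0.4655]
orientation: [-1.57, -0.004, -0.003]
force: [0.7, -0.1, -0.7]
opening: 0.0928
t: 34.4
tool_pos: [0.4226, 0.1565, 0.4616]
orientation: [-1.571, -0.0, 0.002]
force: [-0.7, -0.9, 0.0]
opening: 0.0928
water 160 [0.6566 0.1555] 0.0315 err mm [-1.1 -0.5]
wine 125 [0.6469 0.0646] 0.0275 err mm [-1.1  0.6]
port 97 [ 0.6335 -0.0331] 0.0235 err mm [-0.5  0.9]
liq 78 [ 0.6268 -0.1272] 0.0194 err mm [-1.2  0.8]
6.652121212121212 [0.6567 0.2645 0.1429] [0.6566 0.2679 0.1405]
5.872296296296296 [ 0.6143 -0.2535  0.0697] [ 0.6142 -0.254   0.07  ]
```

View pics/scene11.png

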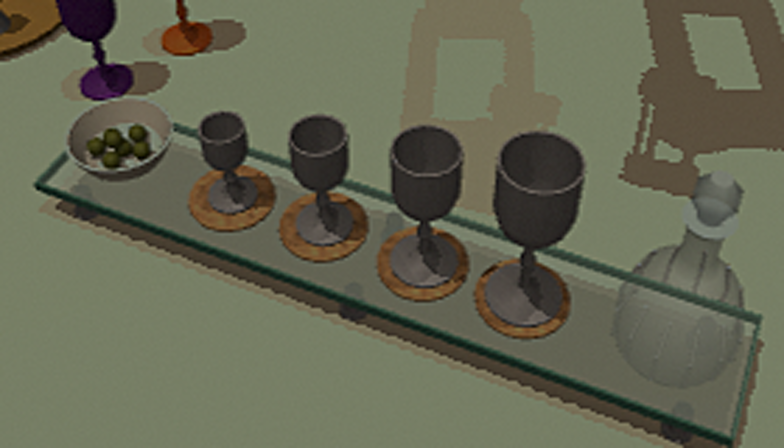

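View pics/top11.png

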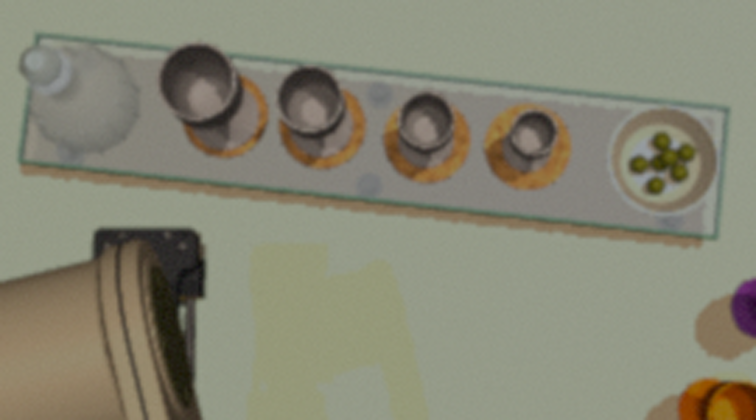

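The four goblets stand in order on their coasters, with rims within about 1.5 mm of the coaster middles. The decanter and dish look unmoved. The 3 mm change in the decanter mean comes from the water goblet's rim entering the measuring window. I'll hand in.

```bash
python3 -c "
from plant import robot
s=robot.read_state();print(s['t'],abs(s['dq']).max(),s['force']);print(robot.close_job())"
```

```text
34.5 0.010510305120873361 [-0.13951021  0.04818552 -0.34810653]
the job is handed in; nothing more can be done
None
```

I gripped each goblet by its straight upper bowl and set it down on its coaster. From the decanter to the olive dish they run water, wine, port, liqueur. I handed the job in at 34.5 s, with the arm backed away and touching nothing.

- **Goblets:** in the last pictures all four stand upright. The top camera puts every rim within about 1.5 mm of its coaster's middle.
- **Olive dish:** its measured position changed by less than 1 mm.
- **Decanter:** its averaged position came out about 3 mm different along y. I put this down to the water goblet's rim entering the measuring window, since the arm never went near it. I did not measure it again with a tighter window.
- **One refused call:** the first move was rejected because its rows left out some keys, and nothing moved. No other check failed.

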